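Try the switch of the bar lamp on the drinks trolley

ROBOT

A 6-joint arm with a two-finger parallel gripper is mounted at the origin on the work surface. World frame = base frame: x ahead of the robot, y to its left, z up, the work surface at z = 0. Lengths are in m, angles in rad, forces in N, time in s.
With the tool pointing down it reaches from about 0.3 to 0.85 m from the base axis. Payload 5.4 kg.
Tool frame: the origin (TCP) lies at the very end of the fingers, on their centre line; the grasp point (between the pads) lies arm.grip_depth behind it (arm.grip_depth is the distance from the TCP to the grasp point, in m); y points along the fingers, z is the direction in which the jaws open and shut, and the axes are right-handed (so a half turn about y gives the same grasp; the last joint's range is limited). The gripper opens to 85 mm and grips with 20 to 120 N. Pads are 22 mm wide; open, the fingers measure 114 mm over their backs; the gripper's body (76 mm by 85 mm) begins 54 mm behind the grasp point. The pads swing forward as they close: fully open they stand 13 mm farther back than shut.
Start: joints at [-1.532, 0.158, 1.597, -0, 1.386, -0.21], TCP at [0.142, -0.557, 0.231] pointing down, gripper open.
Joint ranges: [-2.91, 2.91], [-0.94, 2.29], [0.18, 2.7], [-1.29, 4.43], [0.17, 2.64], [-3, 3]. Speed limits (rad/s): [2.57, 2.57, 3.14, 3.14, 3.14, 3.14].

INTERFACE

Orientations are given as a rotation vector (axis times angle).
In Python, from station import arm gives the robot as it stands. The module is installed in compiled form; this text tells all that it offers.
- The arm moves only by the tool send_rows, never from a script. Its argument "increments" is a list that holds one entry, the list of rows, each a list of 7 numbers: the turn, a rotation vector about the tool's x, y, z in degrees, then the shift along the tool's x, y, z in m, then the closure, from 0 (fully open) to 1 (shut). A call has 1 to 12 rows; each row shifts and turns the pose as measured when the row begins, along the tool's axes as they then stand; what a row does not reach is not made up. A row lasts 1/12 s, in which the tool goes at most 41.7 mm and 7.16 degrees, less where a joint would pass 70% of its speed; a pose out of reach is approached as far as the arm can. A call is refused whole if a number of a shift passes 0.0417 or a number of a turn 7.16, either way. A call with a gripper value outside its range is refused whole. The fingers move at their own pace and stop on an object; "squeeze" is the grip in N (left out, the last holds). Time passes only in rows, so rows that do not move let the fingers close. It gives the time, the measured TCP pose, the force and the opening at its end, in the units of the state.
- arm.sense(): the state, without advancing time (a new reading comes with each control period).
- arm.snapshot(name): name is "scene" or "top"; returns a dict with "img" (400x640x3 uint8, red, green, blue), "z_map" (400x640 float32, m along the optical axis (not along the pixel's ray), 0 where there is no reading), "fx", "fy", "cx", "cy" (pixels), "world_to_cam" (4x4, takes a point from world to camera coordinates). Camera axes: x right, y down, z forward; pixel columns grow to the right and rows downward; lengths in m; the calibration is good to about 2 mm. A picture is of the moment at which its call begins.
- arm.finish_job(): hands the job in, once; it reports no verdict.
Trained networks look in a picture, given as the dict that the camera call returned (one of the last four; its "shot" number tells which), for a name from the list of things; names that differ only in an ending like _2 or _b are one class to them, and where a whole thing is asked for, a point or a joint stands for the part that bears it (a point fixed in the world has none). Each returns a list of dicts, best first, with "p" (0 to 1); they miss things now and then, are a little off and sometimes report something else, mostly with a low value. They report only what shows in the picture. A call takes as long as a camera call.
- arm.boxes_of(query, picture): "centre" ([x, y, z] in m, in world coordinates, good to about 4 mm: the middle of the surface that is visible of it).
The state is a dict: "t": time; "joint_positions": joint angles; "qvel": joint speeds; "tau": joint torques, N m; "position": TCP position; "tcp_rot": TCP orientation; "wrist_force": force on the tool from outside, world axes, zero at the start; "moment": the same for the moment, N m; "width": finger opening in m.
Only numpy, scipy, OpenCV 4.12 (cv2) and the standard library are available. Lean on these libraries where they do the work, as an engineer would, in place of code of your own. Each camera call takes 0.05 s, during which the arm holds its last target. There are 200 camera calls.

TASK

Check that the bar lamp's pull switch works: pull its knob straight out until it clicks, let go so that it stays out by itself for about a second, then push it fully home again and leave it alone. The lamp only stands on the trolley, so feel for the click and do not drag or shove the lamp more than 5 mm; leave all the glasses, bottles and bar things standing where they are.

Things in the scene. Friction and masses are not known exactly. Their poses are not given: they have to be found in the camera images.
- lamp: Bar lamp, loose on rubber feet, about 3.8 kg: dark bamboo base 200 mm deep (its x), 220 wide (y), 100 high, sloping front at its -x side, white opal globe of 110 mm diameter (top 223 mm up) centred 35 mm behind the base's centre. Origin: centre of the underside, z up. A pull along the knob's axis of roughly 17 N or more makes it slide.
- bezel (a point): Steel disc, 52 mm diameter, 4 mm thick, fixed on the middle of the lamp's sloping front, 60 mm above the trolley top. Origin: centre of its back, on the slope. Its -x axis is the knob's axis and points along the pull: out of the front and 30 degrees upward. Its y axis is level, along the lamp's width.
- knob: Push-pull switch knob: dark steel cylinder, 40 mm diameter, 32 mm long, on a 14 mm stem with a 26 mm collar; axes parallel to the bezel's. Origin: centre of the cylinder. Home (its start), it is 45 mm out from the bezel's origin, 82 mm above the trolley top. It does not turn. Can be pinched across its width (bezel y), fingers straight down; free for 75 mm to either side.
- knob_front (a point): Centre of the knob's flat front face, 16 mm out from the knob's origin. How it feels: a spring draws the knob home (about 2 N). Pulled, it resists with 6 to 8 N at a hump, slackens, drops over some 4 mm into a detent and stays there; 2 to 3 mm further a firm stop stiffens to over 12 N.
- knob_collar (a point): Back of the knob's collar, 41 mm behind the knob's origin; home, it rests on the bezel. The detent lies 12 to 44 mm out from home, differs each time and shows nowhere: it must be felt. Let go before the detent, the knob springs home. Pushing it back in takes 2 to 5 N, then it runs home to a hard stop.
- jigger: Bystander: grey ceramic jigger cup, waisted, 60 mm diameter, 90 mm high, upright; origin centre of its underside. Stands near the front of the lamp, to one side.
- glass_a: Bystander: highball glass, 68 mm diameter, 150 mm high, upright; origin centre of its underside. Stands near the front of the lamp, to one side.
- glass_b: Bystander: second highball glass, same size, farther off; origin centre of its underside.
- flask: Bystander: steel twist-cap flask, 72 mm diameter, 165 mm high, upright; origin centre of its underside.
- bottle: Bystander: closed green glass bottle, 70 mm diameter, 220 mm high, upright; origin centre of its underside.
- clip: Bystander, fixed: little stand, 60 x 50 mm foot, with a spring clip holding a steel bottle opener upright, 152 mm high; origin centre of its underside. Stands beside the lamp, about 210 mm to its +y side.

How it is judged:
By the outcome, as a careful person would: the job done as asked, in the order asked, and still so for the second after the job is handed in, with the robot touching nothing.
It also fails if it takes over 42 s, if anything falls off the work surface, if the arm or the gripper's body presses on something with over 40 N, if the wrist force passes 120 N, or if a joint passes its speed limit or range.

## Working session

There is one attempt and no reset: what is moved stays moved. The work goes in short steps, Python scripts to look and compute and a tool call to move; the robot and the scene stay as the last step left them, time stands still between calls to the robot, and variables do not carry over. Pictures are saved under pics/ and viewed, about 8 in all and at most 12, crops included, and the job is handed in when it is done.

Besides the shell and the picture viewer there is one more tool, called after "Request:" as a command line: name --argument value ..., lists and objects as JSON in quotes. send_rows: Moves the arm, as the interface text tells. Its arguments: {"type":"object","properties":{"increments":{"type":"array","items":{"type":"array","items":{"type":"array","items":{"type":"number"}}}},"squeeze":{"type":"number"}},"required":["increments"]}

```bash
mkdir -p pics; cat > h.py <<'E'
import numpy as np, cv2
from station import arm
from scipy.spatial.transform import Rotation as R
def cloud(s):
    z=s["z_map"]; v,u=np.indices(z.shape)
    c=np.stack([(u-s["cx"])/s["fx"]*z,(v-s["cy"])/s["fy"]*z,z,np.ones_like(z)],-1)
    return (c@np.linalg.inv(s["world_to_cam"]).T)[...,:3]
def save(s,n): cv2.imwrite("pics/"+n,s["img"][...,::-1])
E
python3 - <<'E'
from h import *
print(arm.sense(), arm.grip_depth)
print(R.from_rotvec(arm.sense()["tcp_rot"]).as_matrix().round(3))
P=[arm.snapshot(n) for n in("scene","top")]
save(P[0],"s0.png");save(P[1],"t0.png")
for n,p in zip(("scene","top"),P):
    for q in "lamp bezel knob knob_front knob_collar jigger glass_a flask bottle clip".split():
        print(n,q,[(np.round(d["centre"],3).tolist(),round(d["p"],2)) for d in arm.boxes_of(q,p)[:3]])
E
```

```text
{'t': 0.0, 'joint_positions': array([-1.53207951e+00,  1.59054419e-01,  1.59821153e+00,  1.51186127e-05,
        1.38622533e+00, -2.10103757e-01]), 'qvel': array([ 1.57657283e-03, -8.52754213e-04, -2.68446103e-04,  7.13276151e-04,
        1.06285976e-03,  5.36917327e-05]), 'tau': array([ 5.04121272e-04, -3.96003270e+01, -3.31429338e+01, -1.81097662e-04,
        8.57711246e-03,  1.11385162e-05]), 'position': array([ 0.14155837, -0.55668662,  0.23032426]), 'tcp_rot': array([-0.26104821,  2.0909538 , -2.0869741 ]), 'wrist_force': array([-0.33178648, -0.01403636, -0.21805688]), 'moment': array([-0.02572349, -0.01010043, -0.03831584]), 'width': 0.08510805035867103} 0.0187
[[-0.969 -0.     0.246]
 [-0.246  0.002 -0.969]
 [-0.    -1.    -0.002]]
scene lamp [([0.712, -0.122, 0.099], 0.85)]
scene bezel [([0.709, -0.124, 0.099], 0.68)]
scene knob [([0.545, -0.109, 0.09], 0.56)]
scene knob_front [([0.54, -0.118, 0.094], 0.53)]
scene knob_collar [([0.545, -0.11, 0.095], 0.6)]
scene jigger [([0.546, -0.28, 0.089], 0.95), ([0.568, 0.507, 0.105], 0.73)]
scene glass_a []
scene flask [([0.379, 0.409, 0.096], 0.92), ([0.545, -0.11, 0.095], 0.16)]
scene bottle [([0.481, -0.542, 0.118], 0.72), ([0.699, 0.105, 0.038], 0.33)]
scene clip [([0.696, 0.107, 0.04], 0.83)]
top lamp [([0.628, -0.096, 0.099], 0.84)]
top bezel [([0.632, -0.094, 0.101], 0.82)]
top knob [([0.532, -0.1, 0.09], 0.58)]
top knob_front []
top knob_collar [([0.532, -0.107, 0.096], 0.63)]
top jigger [([0.531, -0.277, 0.09], 0.58)]
top glass_a [([0.554, 0.524, 0.103], 0.65), ([0.517, 0.054, 0.073], 0.61)]
top flask [([0.353, 0.415, 0.128], 0.9), ([0.533, -0.109, 0.095], 0.36), ([0.629, -0.092, 0.101], 0.21)]
top bottle [([0.448, -0.53, 0.139], 0.85)]
top clip [([0.684, 0.108, 0.011], 0.46)]
```

View pics/s0.png

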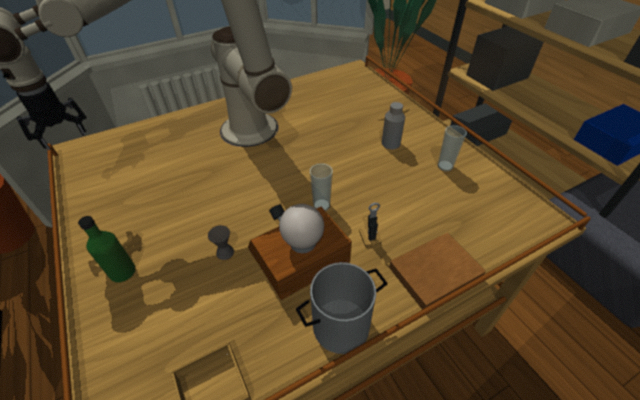

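View pics/t0.png

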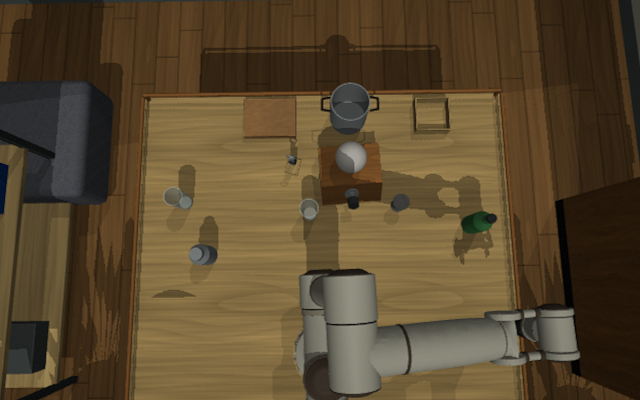

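The lamp stands mid-table with its knob toward the robot (top view about (352,198)). A glass is at (309,209) and the jigger at (400,202), both well to the side. Next I fit the lamp's yaw and the knob position from depth.

```bash
python3 - <<'E'
from h import *
for n in("top","scene"):
    s=arm.snapshot(n);C=cloud(s);X=C.reshape(-1,3)
    t=X[(abs(X[:,2])<.02)&(abs(X[:,0]-.5)<.3)&(abs(X[:,1])<.4)]; print(n,"table z",np.median(t[:,2]))
    m=(X[:,0]>.53)&(X[:,0]<.85)&(X[:,1]>-.26)&(X[:,1]<.06)
    f=X[m&(abs(X[:,2]-.1)<.006)]
    r=cv2.minAreaRect((f[:,:2]*1000).astype(np.float32)); print(len(f),r,np.median(f[:,2]))
    g=X[m&(X[:,2]>.135)&(X[:,2]<.26)]
    A=np.c_[2*g,np.ones(len(g))];c=np.linalg.lstsq(A,(g**2).sum(1),rcond=None)[0];print("globe",c[:3],np.sqrt(c[3]+(c[:3]**2).sum()),len(g))
    k=X[(X[:,0]>.47)&(X[:,0]<.575)&(abs(X[:,1]+.105)<.05)&(X[:,2]>.05)&(X[:,2]<.13)]
    print("knob",len(k),k.min(0),k.max(0),k.mean(0));
    if n=="top": print(np.round(k[np.lexsort((k[:,1],k[:,0].round(2)))],3).tolist()[:130])
    u0,v0=((312,130) if n=="top" else (250,190))
    cv2.imwrite(f"pics/{n}1.png",cv2.resize(s["img"][v0:v0+100,u0:u0+120,::-1],None,fx=5,fy=5,interpolation=cv2.INTER_CUBIC))
E
```

```text
top table z -0.0017711210644805186
1602 ((687.0784301757812, -103.82252502441406), (309.4645080566406, 313.35443115234375), 89.37528228759766) 0.09849721110457099
globe [ 0.70432565 -0.07055111  0.06889786] 0.14841453461422113 952
knob 241 [ 0.50793441 -0.15142711  0.05026212] [ 0.57462612 -0.05586072  0.10813222] [ 0.54678499 -0.10252382  0.07969875]
[[0.514, -0.122, 0.087], [0.511, -0.119, 0.08], [0.515, -0.119, 0.082], [0.511, -0.115, 0.079], [0.508, -0.112, 0.078], [0.515, -0.112, 0.081], [0.511, -0.111, 0.082], [0.509, -0.109, 0.068], [0.512, -0.109, 0.073], [0.514, -0.107, 0.089], [0.509, -0.105, 0.071], [0.512, -0.105, 0.077], [0.514, -0.104, 0.088], [0.509, -0.101, 0.073], [0.514, -0.101, 0.084], [0.511, -0.101, 0.083], [0.512, -0.097, 0.078], [0.514, -0.097, 0.087], [0.511, -0.093, 0.084], [0.514, -0.093, 0.092], [0.514, -0.09, 0.085], [0.517, -0.125, 0.087], [0.523, -0.125, 0.095], [0.519, -0.124, 0.101], [0.517, -0.122, 0.088], [0.524, -0.122, 0.094], [0.52, -0.122, 0.093], [0.518, -0.119, 0.083], [0.521, -0.118, 0.09], [0.522, -0.117, 0.103], [0.515, -0.115, 0.079], [0.51
[... 1969 characters left out ...]
-0.115, 0.089], [0.546, -0.115, 0.093], [0.554, -0.112, 0.085], [0.55, -0.112, 0.088], [0.554, -0.108, 0.088], [0.545, -0.108, 0.096], [0.548, -0.108, 0.099], [0.55, -0.105, 0.086], [0.554, -0.105, 0.087], [0.545, -0.104, 0.096], [0.553, -0.101, 0.091], [0.546, -0.101, 0.09], [0.546, -0.097, 0.089], [0.549, -0.097, 0.095], [0.55, -0.094, 0.088]]
scene table z -0.0020690039483248768
2877 ((673.746337890625, -100.44697570800781), (250.6136932373047, 337.2422790527344), 77.06147766113281) 0.0980954987642273
globe [ 0.70069215 -0.03997598  0.07940845] 0.1454111576703979 2059
knob 175 [ 0.52388837 -0.1285655   0.06006637] [ 0.56677221 -0.08882872  0.10570054] [ 0.54218313 -0.11175613  0.0910152 ]
```

View pics/top1.png

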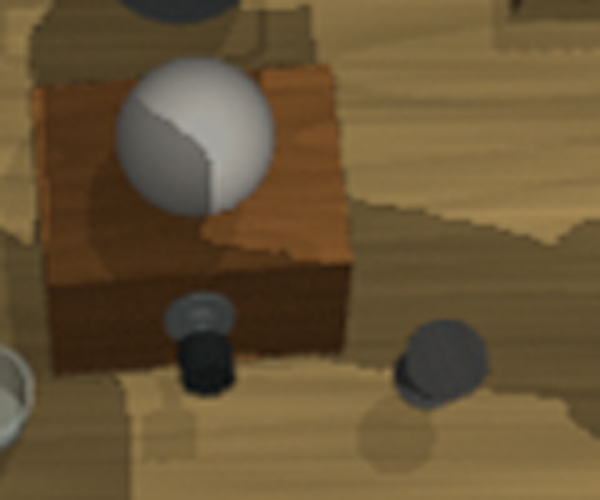

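The front edge slopes slightly, which suggests a lamp yaw of about +4°. I'll refine that with the corners, the slope plane, and a model fit to the knob points.

```bash
python3 - <<'E'
from h import *
from scipy.optimize import least_squares
s=arm.snapshot("top");W=np.linalg.inv(s["world_to_cam"])
def bp(u,v,z):
    d=W[:3,:3]@np.array([(u-s["cx"])/s["fx"],(v-s["cy"])/s["fy"],1]);return W[:3,3]+d*(z-W[2,3])/d[2]
c=[bp(312+(x+.5)/5-.5,130+(y+.5)/5-.5,.098) for x,y in((36,88),(330,67),(350,263),(50,285))]
print(np.round(c,4))
for a,b in((1,0),(2,3)): d=c[b]-c[a];print("yaw",np.degrees(np.arctan2(-d[0],d[1])),np.linalg.norm(d))
for a,b in((3,0),(2,1)): d=c[b]-c[a];print("yaw",np.degrees(np.arctan2(d[1],d[0])),np.linalg.norm(d))
S=arm.snapshot("scene")
X=np.vstack([cloud(s).reshape(-1,3)])
p=X[(X[:,0]>.55)&(X[:,0]<.6)&(X[:,1]>-.2)&(X[:,1]<-.01)&(abs(X[:,1]+.105)>.035)&(X[:,2]>.015)&(X[:,2]<.09)]
m=p.mean(0);
for _ in range(5):
    n=np.linalg.svd(p-m)[2][2]; e=(p-m)@n; p=p[abs(e)<2.5*e.std()];m=p.mean(0)
n*=-np.sign(n[0])
print("slope",n,np.degrees(np.arctan2(n[1],n[0]))%360-180,np.degrees(np.arcsin(n[2])),e.std(),len(p),m)
# knob fit: capsule-like finite cylinder distance, params centre,yaw
for nm,s_ in(("top",s),("scene",S)):
    X=cloud(s_).reshape(-1,3)
    k=X[(X[:,0]>.495)&(X[:,0]<.56)&(abs(X[:,1]+.105)<.028)&(X[:,2]>.055)&(X[:,2]<.115)]
    def f(q):
        a=np.array([-np.cos(q[3])*.866,-np.sin(q[3])*.866,.5]);d=k-q[:3];h=d@a;r=np.linalg.norm(d-np.outer(h,a),axis=1)
        x,y=r-.02,abs(h)-.016
        return np.hypot(np.maximum(x,0),np.maximum(y,0))+np.minimum(np.maximum(x,y),0)
    for free in(0,1):
        r=least_squares(lambda q:f(np.r_[q[:3],q[3] if free else np.radians(4)]),[.53,-.105,.082,.07],loss="soft_l1",f_scale=.003)
        print(nm,len(k),r.x.round(4),np.degrees(r.x[3]),np.median(abs(f(r.x))))
for q in("jigger","glass_a"):print(q,[(np.round(d["centre"],3).tolist(),d["p"]) for d in arm.boxes_of(q,s)])
E
```

```text
[[ 0.7326  0.0121  0.098 ]
 [ 0.7456 -0.2013  0.098 ]
 [ 0.6007 -0.211   0.098 ]
 [ 0.5873  0.0036  0.098 ]]
yaw 3.496162553109603 0.21377353890264134
yaw 3.5839424606219588 0.21499983453056867
yaw 3.338450080577381 0.1455507035566544
yaw 3.821814785679233 0.14522310779985304
slope [-0.86968109 -0.05685468  0.49032882] 3.7403415175649 29.36219626943256 0.002177477532261171 411 [ 0.57031438 -0.11132199  0.05782927]
top 137 [ 0.5315 -0.1054  0.0808  0.07  ] 4.010704565915763 0.0013789194507568166
top 137 [ 0.5314 -0.1054  0.0807  0.0449] 2.5699077289868413 0.0013832388218123007
scene 171 [ 0.5341 -0.1071  0.0795  0.07  ] 4.010704565915763 0.0009425276942052058
scene 171 [ 0.5344 -0.1071  0.0794  0.0347] 1.9868757602592828 0.0009651439791485937
jigger [([0.533, -0.106, 0.094], 0.54), ([0.531, -0.277, 0.092], 0.49), ([0.684, 0.114, 0.011], 0.17)]
glass_a [([0.551, 0.523, 0.099], 0.95), ([0.514, 0.055, 0.076], 0.84)]
```

Request:
send_rows --increments '[[[0,5.3,0,0,0,0,0],[0,5.3,0,0,0,0,0],[0,0,0,-0.02,0,-0.02,0],[0,0,0,-0.029,0,-0.029,0],[0,0,0,-0.029,0,-0.029,0],[0,0,0,-0.029,0,-0.029,0],[0,0,0,-0.029,0,-0.029,0],[0,0,0,-0.029,0,-0.029,0],[0,0,0,-0.029,0,-0.029,0],[0,0,0,-0.029,0,-0.029,0],[0,0,0,-0.029,0,-0.029,0],[0,0,0,-0.029,0,-0.029,0]]]'

```text
t: 2.4
position: [0.4087, -0.2608, 0.2311]
tcp_rot: [-0.042, 2.194, -2.209]
wrist_force: [0.5, -1.3, 0.2]
width: 0.0856
```

```bash
cat >> h.py <<'E'
YAW=np.radians(3.6)
def todo(p):
    s=arm.sense();M=R.from_rotvec(s["tcp_rot"]).as_matrix()
    c,n=np.cos(YAW),np.sin(YAW);T=np.array([[-c,0,n],[-n,0,-c],[0,-1,0]])
    print("t",s["t"],"shift mm",(M.T@(np.array(p)-s["position"])*1000).round(1),"turn deg",np.degrees(R.from_matrix(M.T@T).as_rotvec()).round(2),"F",s["wrist_force"].round(2),"M",s["moment"].round(2),"q6",s["joint_positions"][5].round(2),"w",s["width"].round(4))
E
python3 -c "from h import *;todo([.530,-.106,.231])"
```

```text
Traceback (most recent call last):
  File "h.py", line 13, in todo
    print("t",s["t"],"shift mm",(M.T@(np.array(p)-s["position"])*1000).round(1),"turn deg",np.degrees(R.from_matrix(M.T@T).as_rotvec()).round(2),"F",s["wrist_force"].round(2),"M",s["moment"].round(2),"q6",s["joint_positions"][5].round(2),"w",s["width"].round(4))
                                                                                                                                                                                                                                                  ^^^^^^^^^^^^^^^^
AttributeError: 'float' object has no attribute 'round'
```

```bash
sed -i 's/s\["width"\].round(4)/round(s["width"],4)/' h.py
python3 -c "from h import *;todo([.530,-.106,.231])"
```

```text
t 2.4 shift mm [-127.3   -0.8 -150. ] turn deg [-0.39 -1.37 -0.05] F [ 0.54 -1.32  0.22] M [-0.07 -0.01  0.04] q6 0.72 w 0.0856
```

Request:
send_rows --increments '[[[-0.4,-1.4,0,-0.021,0,-0.025,0],[0,0,0,-0.021,0,-0.025,0],[0,0,0,-0.021,0,-0.025,0],[0,0,0,-0.021,0,-0.025,0],[0,0,0,-0.021,0,-0.025,0],[0,0,0,-0.021,0,-0.025,0],[0,0,0,0,0,0,0]]]'

```text
t: 2.98
position: [0.5336, -0.0882, 0.2326]
tcp_rot: [-0.073, 2.182, -2.181]
wrist_force: [0.1, 0.2, 0.1]
width: 0.0854
```

```bash
python3 -c "from h import *;todo([.530,-.106,.231])"
```

```text
t 2.9833 shift mm [ 4.9  1.6 17.5] turn deg [ 0.02  0.55 -0.33] F [0.07 0.18 0.08] M [ 0.03  0.01 -0.02] q6 1.11 w 0.0854
```

Request:
send_rows --increments '[[[0,0.5,-0.3,0.005,0.01,0.017,0],[0,0,0,0,0,0,0],[0,0,0,0,0.03,0,0],[0,0,0,0,0.03,0,0],[0,0,0,0,0.02,0,0],[0,0,0,0,0,0,0]]]'

```text
t: 3.48
position: [0.5303, -0.1102, 0.141]
tcp_rot: [-0.063, 2.184, -2.192]
wrist_force: [-0.4, -0.4, -0.5]
width: 0.0856
```

```bash
python3 - <<'E'
from h import *
todo([.530,-.106,.058])
s=arm.snapshot("top")
k=arm.boxes_of("knob",s)
print([(d["centre"],d["p"]) for d in k[:2]])
cv2.imwrite("pics/a.png",cv2.resize(s["img"][130:230,292:412,::-1],None,fx=5,fy=5,interpolation=cv2.INTER_CUBIC))
E
```

```text
t 3.4833 shift mm [ 0.4 83.  -4.5] turn deg [-0.2  -0.04 -0.23] F [-0.35 -0.37 -0.51] M [ 0.02  0.05 -0.06] q6 1.08 w 0.0856
[]
```

View pics/a.png

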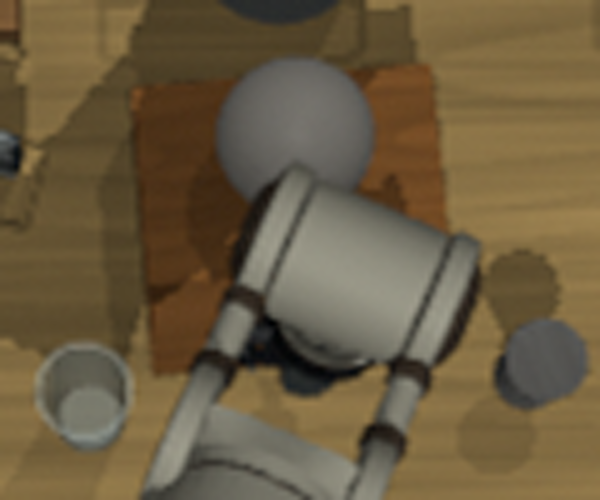

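```bash
python3 - <<'E'
from h import *
s=arm.snapshot("scene");t=arm.snapshot("top")
for p in(s,t):
    X=cloud(p).reshape(-1,3)
    for lo in np.arange(.12,.5,.03):
        w=X[(X[:,2]>lo)&(X[:,2]<lo+.03)&(abs(X[:,1]+.1)<.12)&(X[:,0]>.4)&(X[:,0]<.9)]
        if len(w):print(lo.round(2),len(w),"x",w[:,0].min().round(3),w[:,0].max().round(3),"y",w[:,1].min().round(3),w[:,1].max().round(3))
    print()
cv2.imwrite("pics/b.png",cv2.resize(s["img"][110:290,180:420,::-1],None,fx=3,fy=3))
E
```

```text
0.12 759 x 0.497 0.9 y -0.204 0.02
0.15 875 x 0.521 0.9 y -0.2 -0.03
0.18 950 x 0.515 0.733 y -0.185 -0.036
0.21 811 x 0.519 0.715 y -0.185 -0.037
0.24 402 x 0.516 0.555 y -0.181 -0.041
0.27 263 x 0.526 0.571 y -0.148 -0.076
0.3 333 x 0.513 0.571 y -0.148 -0.074
0.33 338 x 0.515 0.57 y -0.149 -0.074
0.36 361 x 0.523 0.576 y -0.146 -0.08
0.39 407 x 0.524 0.58 y -0.171 -0.062
0.42 570 x 0.522 0.593 y -0.178 -0.057
0.45 1457 x 0.4 0.593 y -0.178 0.006
0.48 1522 x 0.4 0.58 y -0.171 0.01

0.12 214 x 0.625 0.9 y -0.202 0.006
0.15 192 x 0.519 0.9 y -0.2 0.006
0.18 352 x 0.515 0.725 y -0.146 -0.043
0.21 290 x 0.512 0.71 y -0.13 -0.036
0.24 26 x 0.516 0.537 y -0.077 -0.055
0.27 21 x 0.493 0.526 y -0.127 -0.072
0.3 33 x 0.492 0.528 y -0.129 -0.071
0.33 39 x 0.492 0.519 y -0.124 -0.072
0.36 14 x 0.494 0.509 y -0.106 -0.078
0.39 20 x 0.49 0.504 y -0.111 -0.079
0.42 16 x 0.478 0.577 y -0.155 -0.06
0.45 546 x 0.441 0.587 y -0.175 -0.026
0.48 1086 x 0.401 0.58 y -0.169 0.012
```

View pics/b.png

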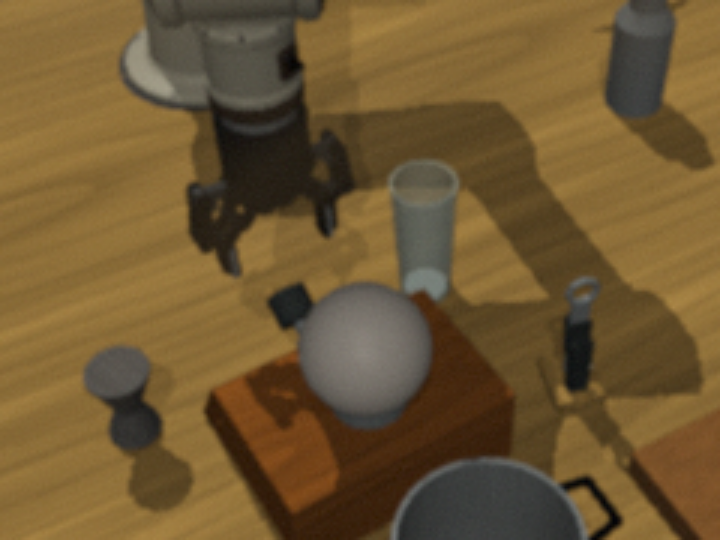

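Request:
send_rows --increments '[[[0,0,0,0,0.01,-0.0045,0],[0,0,0,0,0.025,0,0],[0,0,0,0,0.025,0,0],[0,0,0,0,0.015,0,0],[0,0,0,0,0.005,0,0],[0,0,0,0,0,0,0]]]'

```text
t: 4.18
position: [0.543, -0.1097, 0.0733]
tcp_rot: [-0.033, 2.156, -2.191]
wrist_force: [-0.4, -0.3, -0.5]
width: 0.0854
```

```bash
python3 - <<'E'
from h import *
todo([.530,-.106,.058])
s=arm.snapshot("scene")
cv2.imwrite("pics/c.png",cv2.resize(s["img"][150:270,200:360,::-1],None,fx=5,fy=5,interpolation=cv2.INTER_CUBIC))
E
```

```text
t 4.1833 shift mm [13.2 14.8 -4.8] turn deg [-1.   -0.01 -1.83] F [-0.36 -0.31 -0.49] M [-0.    0.   -0.01] q6 1.09 w 0.0854
```

View pics/c.png

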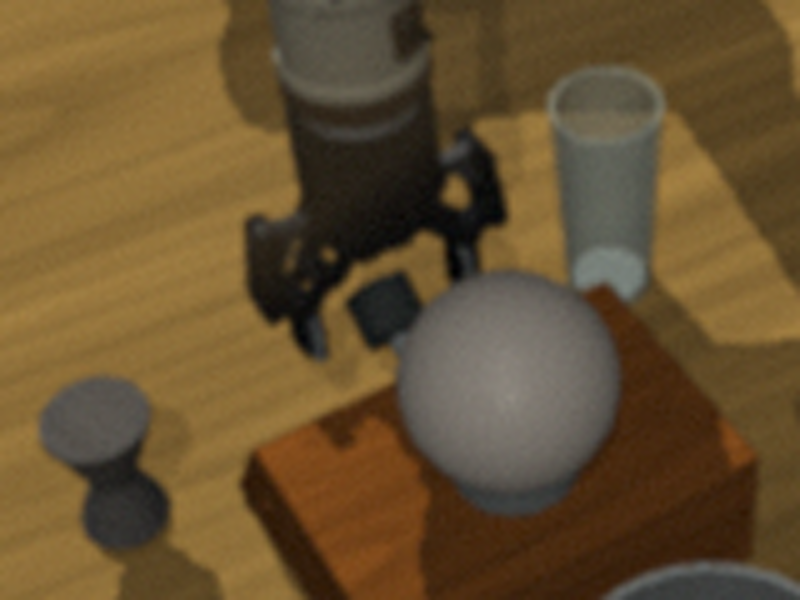

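The open fingers now straddle the knob (c.png about (385,310)), and there is room to the glass and the jigger. The pose drifted, so I correct it.

Request:
send_rows --increments '[[[-1,0,-1.8,0.007,0.007,-0.005,0],[0,0,0,0.006,0.007,0,0],[0,0,0,0,0,0,0]]]'

```text
t: 4.48
position: [0.5316, -0.106, 0.062]
tcp_rot: [-0.065, 2.186, -2.189]
wrist_force: [0.3, 0.2, -0.9]
width: 0.0853
```

```bash
python3 -c "from h import *;todo([.530,-.106,.058])"
```

```text
t 4.4833 shift mm [ 1.6  4.  -0.1] turn deg [-0.07  0.03 -0.2 ] F [ 0.32  0.18 -0.87] M [-0.    0.03  0.01] q6 1.09 w 0.0853
```

Request:
send_rows --increments '[[[0,0,0,0.001,0.004,0,0.25],[0,0,0,0,0,0,0.45],[0,0,0,0,0,0,0.47],[0,0,0,0,0,0,0.47],[0,0,0,0,0,0,0.47]]]' --squeeze 30

```text
t: 4.9
position: [0.5312, -0.1066, 0.059]
tcp_rot: [-0.062, 2.184, -2.189]
wrist_force: [-0.3, -0.3, 0.1]
width: 0.0453
```

```bash
python3 -c "from h import *;todo([.530,-.106,.058])"
```

```text
t 4.9 shift mm [ 1.2  1.  -0.7] turn deg [-0.15  0.01 -0.34] F [-0.28 -0.27  0.13] M [-0.01 -0.02  0.03] q6 1.09 w 0.0453
```

Request:
send_rows --increments '[[[0,0,0,0,0,0,0.49],[0,0,0,0,0,0,0.51],[0,0,0,0,0,0,0.51]]]'

```text
t: 5.15
position: [0.5317, -0.1068, 0.0595]
tcp_rot: [-0.061, 2.183, -2.189]
wrist_force: [0.3, -0.7, -0.2]
width: 0.0419
```

```bash
python3 -c "from h import *;todo([.530,-.106,.058])"
```

```text
t 5.15 shift mm [ 1.7  1.5 -0.9] turn deg [-0.18  0.   -0.4 ] F [ 0.27 -0.66 -0.21] M [-0.03 -0.    0.01] q6 1.09 w 0.0419
```

Still centred, with no contact at 41.9 mm. Closing fully.

Request:
send_rows --increments '[[[0,0,0,0,0,0,0.54],[0,0,0,0,0,0,0.6],[0,0,0,0,0,0,0.7],[0,0,0,0,0,0,0.7]]]' --squeeze 40

```text
t: 5.48
position: [0.5317, -0.1074, 0.0598]
tcp_rot: [-0.061, 2.182, -2.19]
wrist_force: [-0.6, -0.5, 0.3]
width: 0.0388
```

```bash
cat >> h.py <<'E'
A=np.array([-np.cos(YAW)*.866,-np.sin(YAW)*.866,.5])
def st():
    s=arm.sense();d=(s["position"]-np.load("p0.npy"))*1000
    print("along",(d@A).round(2),"off",(d-(d@A)*A).round(2),"Fpull",(-s["wrist_force"]@A).round(2))
    todo(s["position"])
E
python3 -c "from h import *;np.save('p0.npy',arm.sense()['position']);st()"
```

```text
along 0.0 off [0. 0. 0.] Fpull -0.64
t 5.4833 shift mm [0. 0. 0.] turn deg [-0.23  0.02 -0.39] F [-0.55 -0.52  0.27] M [-0.08  0.08  0.  ] q6 1.09 w 0.0388
```

Request:
send_rows --increments '[[[0,0,0,0.0013,-0.0008,0,0.7],[0,0,0,0.0013,-0.0008,0,0.7],[0,0,0,0.0013,-0.0008,0,0.7],[0,0,0,0.0013,-0.0008,0,0.7]]]'

```text
t: 5.82
position: [0.5269, -0.1077, 0.0627]
tcp_rot: [-0.059, 2.181, -2.189]
wrist_force: [1.1, -1.4, -2.0]
width: 0.0392
```

```bash
python3 -c "from h import *;st()"
```

```text
along 5.62 off [ 0.03 -0.01  0.06] Fpull 1.9
t 5.8167 shift mm [0. 0. 0.] turn deg [-0.24  0.01 -0.5 ] F [ 1.12 -1.39 -2.02] M [-0.09 -0.25  0.02] q6 1.08 w 0.0392
```

Request:
send_rows --increments '[[[0,0,0,0.0013,-0.0008,0,0.7],[0,0,0,0.0013,-0.0008,0,0.7]]]'

```text
t: 5.98
position: [0.5241, -0.1079, 0.0643]
tcp_rot: [-0.059, 2.181, -2.189]
wrist_force: [1.9, -0.4, -2.0]
width: 0.039
```

Request:
send_rows --increments '[[[0,0,0,0.0013,-0.0008,0,0.7]]]'

```text
t: 6.07
position: [0.5226, -0.108, 0.0652]
tcp_rot: [-0.059, 2.181, -2.189]
wrist_force: [1.6, -1.2, -3.7]
width: 0.0391
```

Request:
send_rows --increments '[[[0,0,0,0.0013,-0.0008,0,0.7]]]'

```text
t: 6.15
position: [0.5211, -0.1081, 0.066]
tcp_rot: [-0.059, 2.18, -2.189]
wrist_force: [1.4, -0.8, -2.2]
width: 0.039
```

Request:
send_rows --increments '[[[0,0,0,0.0013,-0.0008,0,0.7]]]'

```text
t: 6.23
position: [0.5196, -0.1082, 0.0669]
tcp_rot: [-0.059, 2.181, -2.189]
wrist_force: [1.3, -1.2, -2.7]
width: 0.0393
```

Request:
send_rows --increments '[[[0,0,0,0.0013,-0.0008,0,0.7]]]'

```text
t: 6.32
position: [0.5181, -0.1083, 0.0677]
tcp_rot: [-0.059, 2.18, -2.189]
wrist_force: [2.1, -1.0, -3.1]
width: 0.0388
```

Request:
send_rows --increments '[[[0,0,0,0.0013,-0.0008,0,0.7]]]'

```text
t: 6.4
position: [0.5167, -0.1084, 0.0686]
tcp_rot: [-0.058, 2.181, -2.189]
wrist_force: [2.8, -1.7, -4.4]
width: 0.0392
```

Request:
send_rows --increments '[[[0,0,0,0.0013,-0.0008,0,0.7]]]'

```text
t: 6.48
position: [0.5156, -0.1085, 0.0693]
tcp_rot: [-0.057, 2.18, -2.189]
wrist_force: [5.2, -2.0, -7.4]
width: 0.0392
```

Request:
send_rows --increments '[[[0,0,0,0.0013,-0.0008,0,0.7]]]'

```text
t: 6.57
position: [0.5143, -0.1086, 0.07]
tcp_rot: [-0.056, 2.18, -2.189]
wrist_force: [4.0, -0.5, -6.1]
width: 0.039
```

Request:
send_rows --increments '[[[0,0,0,0.0011,-0.0007,0,0.7]]]'

```text
t: 6.65
position: [0.5131, -0.1087, 0.0707]
tcp_rot: [-0.055, 2.18, -2.189]
wrist_force: [1.0, -0.1, -2.5]
width: 0.0394
```

Request:
send_rows --increments '[[[0,0,0,0.0009,-0.0005,0,0.7]]]'

```text
t: 6.73
position: [0.5119, -0.1087, 0.0714]
tcp_rot: [-0.056, 2.18, -2.19]
wrist_force: [1.7, -1.2, -1.2]
width: 0.0389
```

Request:
send_rows --increments '[[[0,0,0,0.0008,-0.0005,0,0.7]]]'

```text
t: 6.82
position: [0.5106, -0.1088, 0.0721]
tcp_rot: [-0.058, 2.181, -2.19]
wrist_force: [0.5, 0.1, -0.5]
width: 0.0388
```

```bash
python3 -c "from h import *;st()"
```

```text
along 24.5 off [ 0.04 -0.11  0.06] Fpull 0.74
t 6.8167 shift mm [0. 0. 0.] turn deg [-0.26 -0.05 -0.53] F [ 0.54  0.15 -0.53] M [-0.12  0.05  0.04] q6 1.07 w 0.0388
```

Request:
send_rows --increments '[[[0,0,0,0.0008,-0.0005,0,0.7]]]'

```text
t: 6.9
position: [0.5095, -0.1089, 0.0727]
tcp_rot: [-0.059, 2.181, -2.19]
wrist_force: [1.9, -0.8, -2.5]
width: 0.039
```

```bash
python3 -c "from h import *;st()"
```

```text
along 25.77 off [ 0.03 -0.1   0.03] Fpull 2.85
t 6.9 shift mm [0. 0. 0.] turn deg [-0.25 -0.03 -0.5 ] F [ 1.92 -0.8  -2.46] M [-0.12 -0.2   0.13] q6 1.07 w 0.039
```

Request:
send_rows --increments '[[[0,0,0,0,0,0,0.5],[0,0,0,0,0,0,0.3],[0,0,0,0,0,0,0.3],[0,0,0,0,0,0,0.3]]]'

```text
t: 7.23
position: [0.5089, -0.1083, 0.0733]
tcp_rot: [-0.06, 2.183, -2.189]
wrist_force: [-0.1, 0.4, -0.6]
width: 0.0596
```

```bash
python3 - <<'E'
from h import *
st()
s=arm.snapshot("scene")
cv2.imwrite("pics/d.png",cv2.resize(s["img"][150:270,200:360,::-1],None,fx=5,fy=5,interpolation=cv2.INTER_CUBIC))
E
```

```text
along 26.53 off [0.08 0.54 0.2 ] Fpull 0.25
t 7.2333 shift mm [0. 0. 0.] turn deg [-0.18 -0.01 -0.43] F [-0.11  0.36 -0.65] M [ 0.01 -0.   -0.02] q6 1.06 w 0.0596
```

View pics/d.png

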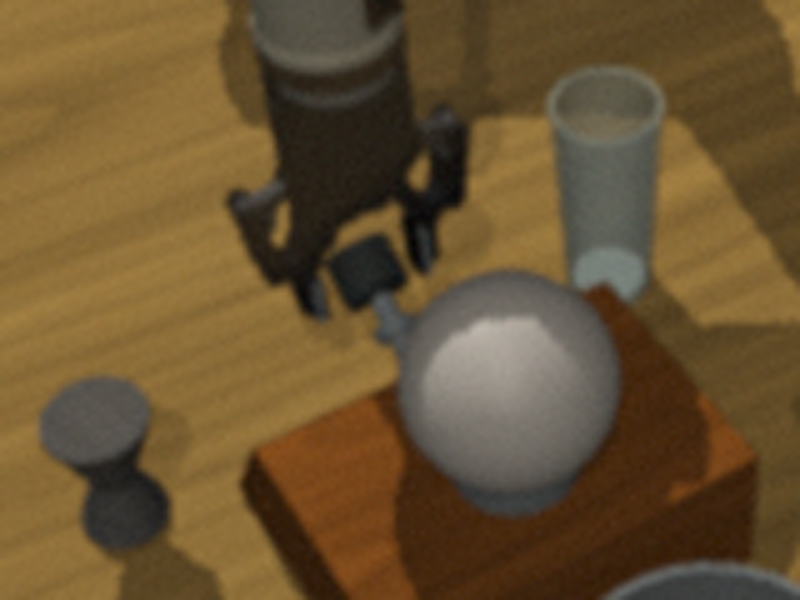

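The knob stays out by itself (d.png about (368,270), stem visible), the fingers are clear, and the lamp sits in the same place in the image. I wait a little over a second.

Request:
send_rows --increments '[[[0,0,0,0,0,0,0.3],[0,0,0,0,0,0,0.3],[0,0,0,0,0,0,0.3],[0,0,0,0,0,0,0.3],[0,0,0,0,0,0,0.3],[0,0,0,0,0,0,0.3],[0,0,0,0,0,0,0.3],[0,0,0,0,0,0,0.3],[0,0,0,0,0,0,0.3],[0,0,0,0,0,0,0.3],[0,0,0,0,0,0,0.3],[0,0,0,0,0,0,0.3]]]'

```text
t: 8.28
position: [0.509, -0.1081, 0.0733]
tcp_rot: [-0.061, 2.183, -2.189]
wrist_force: [-0.2, 0.3, -0.4]
width: 0.0601
```

```bash
python3 - <<'E'
from h import *
st()
X=cloud(arm.snapshot("scene")).reshape(-1,3)
k=X[(X[:,0]>.47)&(X[:,0]<.56)&(abs(X[:,1]+.108)<.019)&(X[:,2]>.06)&(X[:,2]<.13)]
print(len(k),k.min(0),k.max(0))
E
```

```text
along 26.48 off [0.1  0.66 0.25] Fpull 0.06
t 8.2833 shift mm [0. 0. 0.] turn deg [-0.17 -0.   -0.42] F [-0.16  0.26 -0.37] M [ 0.    0.02 -0.01] q6 1.06 w 0.0601
220 [ 0.50124644 -0.12670965  0.06601948] [ 0.55642136 -0.08927343  0.11864398]
```

Request:
send_rows --increments '[[[0,0,0,0,0,0.0007,0.45],[0,0,0,0,0,0,0.5],[0,0,0,0,0,0,0.54],[0,0,0,0,0,0,0.7],[0,0,0,0,0,0,0.7],[0,0,0,0,0,0,0.7]]]'

```text
t: 8.83
position: [0.5092, -0.1089, 0.0734]
tcp_rot: [-0.06, 2.183, -2.189]
wrist_force: [0.1, 0.2, 0.5]
width: 0.039
```

```bash
python3 -c "from h import *;st()"
```

```text
along 26.39 off [ 0.26 -0.08  0.44] Fpull -0.19
t 8.8333 shift mm [0. 0. 0.] turn deg [-0.17  0.01 -0.44] F [0.08 0.18 0.53] M [-0.01 -0.02 -0.04] q6 1.06 w 0.039
```

Request:
send_rows --increments '[[[0,0,0,-0.0013,0.0008,0,0.7],[0,0,0,-0.0013,0.0008,0,0.7],[0,0,0,-0.0013,0.0008,0,0.7],[0,0,0,-0.0013,0.0008,0,0.7]]]'

```text
t: 9.17
position: [0.5151, -0.1085, 0.07]
tcp_rot: [-0.058, 2.183, -2.188]
wrist_force: [2.2, -0.2, -1.7]
width: 0.0388
```

Request:
send_rows --increments '[[[0,0,0,-0.0013,0.0008,0,0.7],[0,0,0,-0.0013,0.0008,0,0.7],[0,0,0,-0.0013,0.0008,0,0.7],[0,0,0,-0.0013,0.0008,0,0.7],[0,0,0,-0.0013,0.0008,0,0.7]]]'

```text
t: 9.58
position: [0.523, -0.1079, 0.0655]
tcp_rot: [-0.058, 2.182, -2.187]
wrist_force: [1.0, 0.1, -1.3]
width: 0.0394
```

```bash
python3 -c "from h import *;st()"
```

```text
along 10.45 off [ 0.25 -0.01  0.44] Fpull 1.48
t 9.5833 shift mm [0. 0. 0.] turn deg [-0.17  0.02 -0.56] F [ 0.96  0.06 -1.31] M [ 0.08 -0.18  0.13] q6 1.08 w 0.0394
```

Past the detent, and the spring is pulling the knob home. Continuing gently to the stop.

Request:
send_rows --increments '[[[0,0,0,-0.0013,0.0008,0,0.7],[0,0,0,-0.0013,0.0008,0,0.7],[0,0,0,-0.0013,0.0008,0,0.7]]]'

```text
t: 9.83
position: [0.5274, -0.1076, 0.0629]
tcp_rot: [-0.058, 2.182, -2.187]
wrist_force: [1.5, 0.1, -0.8]
width: 0.0389
```

Request:
send_rows --increments '[[[0,0,0,-0.0011,0.0006,0,0.7]]]'

```text
t: 9.92
position: [0.5286, -0.1075, 0.0622]
tcp_rot: [-0.058, 2.182, -2.187]
wrist_force: [1.1, -0.1, -1.2]
width: 0.0391
```

Request:
send_rows --increments '[[[0,0,0,-0.0009,0.0005,0,0.7]]]'

```text
t: 10.0
position: [0.5296, -0.1075, 0.0616]
tcp_rot: [-0.059, 2.182, -2.187]
wrist_force: [2.3, 0.7, -0.4]
width: 0.0388
```

```bash
python3 -c "from h import *;st()"
```

```text
along 2.74 off [0.25 0.04 0.43] Fpull 2.19
t 10.0 shift mm [0. 0. 0.] turn deg [-0.16  0.03 -0.55] F [ 2.26  0.69 -0.41] M [ 0.08 -0.12  0.12] q6 1.08 w 0.0388
```

Request:
send_rows --increments '[[[0,0,0,-0.0007,0.0004,0,0.7]]]'

```text
t: 10.08
position: [0.5304, -0.1074, 0.0612]
tcp_rot: [-0.059, 2.182, -2.187]
wrist_force: [1.6, -0.2, -0.9]
width: 0.039
```

Request:
send_rows --increments '[[[0,0,0,-0.0007,0.0004,0,0.7]]]'

```text
t: 10.17
position: [0.5309, -0.1074, 0.0608]
tcp_rot: [-0.06, 2.182, -2.188]
wrist_force: [-4.3, -0.0, 7.0]
width: 0.0386
```

```bash
python3 -c "from h import *;st()"
```

```text
along 1.26 off [0.23 0.03 0.4 ] Fpull -7.26
t 10.1667 shift mm [0. 0. 0.] turn deg [-0.16  0.04 -0.49] F [-4.34 -0.01  7.02] M [0.12 0.71 0.05] q6 1.08 w 0.0386
```

The push force jumped to about 7 N: hard stop, so the knob is home. Releasing, then lifting straight up.

Request:
send_rows --increments '[[[0,0,0,0,0,0,0.5],[0,0,0,0,0,0,0.2],[0,0,0,0,0,0,0],[0,0,0,0,0,0,0],[0,0,0,0,0,0,0],[0,0,0,0,0,0,0]]]'

```text
t: 10.67
position: [0.5302, -0.1076, 0.0606]
tcp_rot: [-0.061, 2.183, -2.189]
wrist_force: [0.6, -0.0, 0.2]
width: 0.0852
```

Request:
send_rows --increments '[[[0,0,0,0,-0.01,0,0],[0,0,0,0,-0.02,0,0],[0,0,0,0.005,-0.025,0,0],[0,0,0,0.005,-0.025,0,0],[0,0,0,0.005,-0.025,0,0],[0,0,0,0.02,-0.025,0,0],[0,0,0,0.03,-0.025,0,0],[0,0,0,0.03,-0.01,0,0],[0,0,0,0.03,0,0,0],[0,0,0,0.03,0,0,0],[0,0,0,0,0,0,0],[0,0,0,0,0,0,0]]]'

```text
t: 11.67
position: [0.3685, -0.1175, 0.2416]
tcp_rot: [-0.054, 2.17, -2.193]
wrist_force: [0.7, -0.3, -0.0]
width: 0.0854
```

```bash
python3 - <<'E'
from h import *
st()
from scipy.optimize import least_squares
S=arm.snapshot("scene");X=cloud(S).reshape(-1,3)
k=X[(X[:,0]>.495)&(X[:,0]<.56)&(abs(X[:,1]+.105)<.028)&(X[:,2]>.055)&(X[:,2]<.115)]
def f(q):
    d=k-q;h=d@A;r=np.linalg.norm(d-np.outer(h,A),axis=1);x,y=r-.02,abs(h)-.016
    return np.hypot(np.maximum(x,0),np.maximum(y,0))+np.minimum(np.maximum(x,y),0)
print(least_squares(f,[.53,-.105,.082],loss="soft_l1",f_scale=.003).x.round(4), "before .5341 -.1071 .0795")
b=cv2.cvtColor(cv2.imread("pics/s0.png"),cv2.COLOR_BGR2GRAY);a=cv2.cvtColor(S["img"],cv2.COLOR_RGB2GRAY)
w=np.s_[180:300,200:400]
print("lamp img shift",[cv2.phaseCorrelate(np.float32(b[v:v+w_,u:u+w_]),np.float32(a[v:v+w_,u:u+w_])) for u,v,w_ in((255,200,90),(205,215,50))])
cv2.imwrite("pics/e.png",cv2.resize(S["img"][130:290,180:400,::-1],None,fx=3.5,fy=3.5,interpolation=cv2.INTER_CUBIC))
E
```

```text
along 232.52 off [37.77  2.49 65.58] Fpull 0.61
t 11.6667 shift mm [0. 0. 0.] turn deg [-0.65  0.09 -0.82] F [ 0.72 -0.31 -0.  ] M [ 0.06 -0.05  0.  ] q6 0.88 w 0.0854
[ 0.5344 -0.1073  0.0796] before .5341 -.1071 .0795
lamp img shift [((0.16702866074231082, -0.08283311203364718), 0.6700848569987733), ((0.12460555185956679, 0.10666266208391662), 0.7097759094238282)]
```

View pics/e.png

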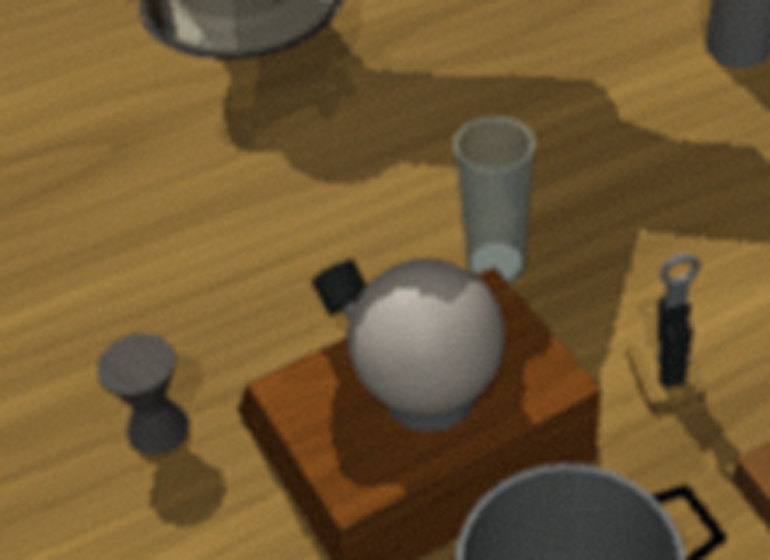

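The knob is home within 0.3 mm of its start, the lamp hasn't moved, everything is standing, and the arm is clear.

```bash
python3 -c "from h import *;print(arm.finish_job())"
```

```text
the job is handed in; nothing more can be done
None
```

The lamp's pull switch works, and the job is handed in, with the last move ending at about 11.7 s of the 42 s.

- **Pull:** I pinched the knob and drew it straight out in steps of about 1.5 mm. The pull force rose to about 8 N near 19 mm, fell to 0.7 N at 24.5 mm (the click), and was rising again at about 26 mm, where I stopped.
- **Let go:** I opened the fingers for about 1.3 s. The picture taken just after release showed the knob out with the fingers clear of it.
- **Push home:** I gripped it again and pushed it in. At the home stop the push rose to about 7 N, so I let go and backed the arm away.

**Last checks:** The knob is within 0.3 mm of where it started. The picture around the lamp and the one around the jigger shifted by only about 0.2 pixels or less, so neither moved measurably. The jigger, the near glass and the clip are standing in the last picture. The flask shows only partly there; the bottle and the far glass were outside that view, and the arm did not go near them. No check failed or disagreed.

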